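# Release the catch and push the cup carrier through

## Task

Press the orange release bar down with the fingertips and, keeping it held down, gently push the blue cup carrier along its runway past the two catch teeth. Once the carrier is completely past them, let the bar spring back up so that the teeth stand up behind it, and move clear. Only press and push: pinch and lift nothing, do not touch the cup that rides on the carrier, which must stay standing in it, and leave the mug, the label roll and the marker that stand beside the runway where they are.

Things in the scene. Friction and masses are not known exactly. Their poses are not given: they have to be found in the camera images.
- runway: Fixed steel runway, 371x150x40 mm. Frame (used below as 'runway'): origin at worktop height, on the centre line, at the catch teeth's rear faces; +x = the way the carrier must travel, z up. Base plate 6 mm thick, x -245 to +126 mm. Walls (x -136 to +126, |y| 54 to 70 mm, 40 mm high) have lips that keep the carrier in. No walls behind x = -136. End stop halts the carrier at its x = 75 mm.
- release_bar (a joint): Spring bar on the runway's centre line, 36 mm wide, runway x -234 to +6 mm, orange on top, carrying the teeth. It sinks level wherever pressed. 0 = up (top 24 mm above the worktop), 0.012 = down on its stop (12 mm above it). 3 N start it, 8 N hold it down; springs up when let go. The carrier passes only when it is pressed more than 9 mm.
- catch (a point): Point midway between the two orange catch teeth on the release bar, at runway x = 0, 36 mm above the worktop (tooth tops when up; fixed to the runway). Teeth: runway x 0 to 12 mm, |y| 30 to 46 mm; they sink with the bar. Up, they block the carrier's deck; pressed 12 mm, their tops are 3 mm under it. If the bar is let go while the deck is over them they stay caught under it.
- bar_rear (a point): Rear end of the release bar, on its centre line, at its top face when up (24 mm above the worktop). Fixed to the runway. The bar is open to fingers from here to the carrier's push plate; two guide posts 26 mm high stand beside it at runway x -243 to -229 mm, |y| 27 to 37 mm.
- carrier: Loose blue carrier, about 0.4 kg, in the runway. Origin: centre of the deck's underside, 27 mm above the worktop; +x = travel. Deck x -45 to +45 mm, 120 wide, 6 thick, 9 mm rim; a 36 mm wide tail leads back to an upright push plate. Starts with its origin at runway x -80 to -52 mm; wholly past the teeth beyond runway x = 57 mm, with 18 mm more to the end stop.
- push_face (a point): Centre of the rear face of the carrier's push plate: 105 mm behind the carrier's origin, 44.5 mm above the worktop. The plate is 80 wide, from 27 to 62 mm above the worktop, over the release bar. Fingers standing on the bar behind it push it toward +x; it slides easily.
- cup: White espresso cup, 64x93x51 mm, 0.12 kg, loose, upside down on the carrier's deck inside the rim; its top is 84 mm above the worktop. Origin at the centre of its underside, about over the carrier's origin.
- blue_mug: Bystander: wide mug with blue inside, 94 x 117 x 58 mm high, beyond the runway. Origin at the centre of its underside.
- roll: Bystander: cream roll of labels, 61 mm across, 25 mm high, beyond the runway. Origin at the centre of its underside.
- pen: Bystander: black and red marker, about 137 mm long, 14 mm high, lying on the robot's side of the runway. Origin at the centre of its underside.
Not all that is in view belongs to the job. There is more than one size of the carrier; the job needs the larger.

How it is judged:
By the outcome, as a careful person would: the job done as asked, in the order asked, and still so for the second after the job is handed in, with the robot touching nothing.
It also fails if it takes over 38 s, if anything falls off the work surface, if the arm or the gripper's body presses on something with over 40 N, if the wrist force passes 120 N, or if a joint passes its speed limit or range.

## Robot

A 6-joint arm with a two-finger parallel gripper is mounted at the origin on a cart in front of the work surface, level with it; the furniture and walls round the work are solid. World frame = base frame: x ahead of the robot, y to its left, z up, the work surface at z = 0. Lengths are in m, angles in degrees, forces in N, time in s.
With the tool pointing down it reaches from about 0.325 to 0.85 m from the base axis. Payload 15.5 kg.
Tool frame: the origin (TCP) lies at the very end of the fingers, on their centre line; the grasp point (between the pads) lies arm.grip_depth behind it (arm.grip_depth is the distance from the TCP to the grasp point, in m); z points along the fingers, y is the line along which they close (so a half turn about z gives the same grasp; the last joint's range is limited). The gripper opens to 91 mm and grips with 3 to 60 N. Pads are 32 mm wide; open, the fingers measure 118 mm over their backs; the gripper's body (76 mm by 178 mm) begins 60 mm behind the grasp point.
Start: joints at [61.221, 28.281, 77.091, -0, 74.628, -5.472], TCP at [0.247, 0.574, 0.214] pointing down, gripper open.
Joint ranges: [-166.48, 166.48], [-47.26, 123.95], [12.59, 153.08], [-70.14, 250.14], [6.76, 159.57], [-176.63, 176.63]. Speed limits (degrees/s): [108.29, 108.29, 147.25, 172.46, 172.46, 172.46].

## Interface

Orientations are given as a 3x3 rotation matrix whose columns are the frame's x, y, z axes.
In Python, from rig import arm gives the robot as it stands. Calls block until the motion is done:
- arm.move_to(position, orientation): joint-space move of the TCP to a pose.
- arm.move_l(position, orientation=None, feed=0.15): straight line of the TCP; orientation=None keeps the orientation; feed is the mean speed in m/s.
- arm.move_joints(angles): joint-space move.
- arm.grip(opening): finger opening in m; the grip force is fixed at half the most; returns when the fingers have stopped.
- arm.sleep(seconds).
- arm.solve_ik(position, orientation): joint angles nearest the present ones, or None.
- arm.snapshot(name): name is "scene" or "top" or "wrist"; returns the picture (480x640x3 uint8, red, green, blue); there is no depth.
- arm.get_calibration(name): a dict with "intrinsics" (3x3 intrinsics, pixels), "cam_to_world" (4x4, takes a point from camera to world coordinates). Camera axes: x right, y down, z forward; pixel columns grow to the right and rows downward; lengths in m; the calibration is good to about 2 mm. A picture is of the moment at which its call begins: read the wrist's pose just before it. get_calibration takes no time and is no camera call; for the wrist camera it gives the pose at the moment of the call.
A pose or a line that the arm cannot do raises arm.Unreachable and nothing moves.
- arm.sign_off(): hands the job in; it is judged then, once.
Readings, each from a call of its own:
- arm.current_t(): time.
- arm.current_joint_positions(): joint angles.
- arm.current_dq(): joint speeds.
- arm.current_tau(): joint torques, N m.
- arm.current_ee_pos(): TCP position.
- arm.current_tool_rot(): TCP orientation.
- arm.current_force(): force on the tool from outside, world axes, zero at the start.
- arm.current_torque(): the same for the moment, N m.
- arm.current_width(): finger opening in m.
- arm.current_grasp_force(): force on a finger pad.
Only numpy, scipy, OpenCV 4.12 (cv2) and the standard library are available. Lean on these libraries where they do the work, as an engineer would, in place of code of your own. Each camera call takes 0.05 s, during which the arm holds its last target. There are 200 camera calls.

## Working session

There is one attempt and no reset: what is moved stays moved. The work goes in short steps, each a Python script; the robot and the scene stay as the last script left them, time stands still between calls to the robot, and variables do not carry over. Pictures are saved under pics/ and viewed, at most 10 in all, crops included, and the job is handed in when it is done.

```bash
mkdir -p pics; ls
python3 - <<'E'
from rig import arm
import cv2
for n in ("scene","top"):
    im=arm.snapshot(n); cv2.imwrite(f"pics/{n}0.png",im[:,:,::-1])
    c=arm.get_calibration(n); print(n,c["intrinsics"],c["cam_to_world"])
print(arm.current_t(),arm.grip_depth,arm.current_tool_rot())
E
```

```text
pics
scene [[570.83968555   0.         316.66123101]
 [  0.         570.83968555 239.83679747]
 [  0.           0.           1.        ]] [[ 0.82393823 -0.34187232  0.45193928  0.02775771]
 [-0.56615336 -0.46224966  0.68249221 -0.72917619]
 [-0.02441642 -0.81819837 -0.57441733  0.72586593]
 [ 0.          0.          0.          1.        ]]
top [[579.41382817   0.         321.91107302]
 [  0.         579.41382817 236.18101193]
 [  0.           0.           1.        ]] [[-0.02458601 -0.98149813  0.18988667  0.34973143]
 [-0.99967856  0.02296199 -0.01074829  0.05578583]
 [ 0.00618925 -0.19008989 -0.98174718  1.09333964]
 [ 0.          0.          0.          1.        ]]
0.1 0.0188 [[-9.18410961e-01  3.95627380e-01 -5.32190437e-04]
 [ 3.95627724e-01  9.18410461e-01 -9.64358793e-04]
 [ 1.07242522e-04 -1.09622698e-03 -9.99999393e-01]]
```

View pics/top0.png

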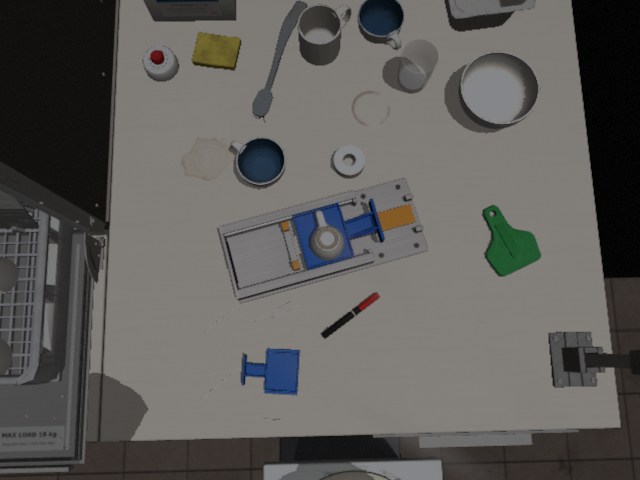

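View pics/scene0.png

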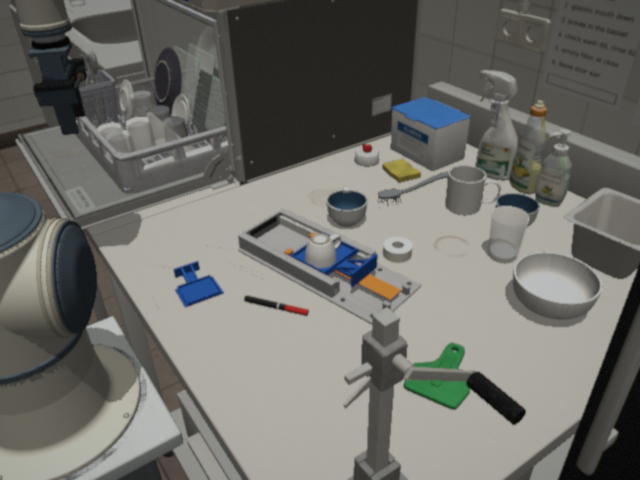

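The top view shows the runway from about (220,230) to (427,245). Its rear, with the orange bar, is at the right near (400,218), and travel is to the left. I'll enlarge that part for accurate pixels.

Run:
```python
import cv2
im=cv2.imread("pics/top0.png")[165:315,210:440]
cv2.imwrite("pics/crop.png",cv2.resize(im,None,fx=3.4,fy=3.4,interpolation=cv2.INTER_CUBIC))
```

```text
(no output)
```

View pics/crop.png

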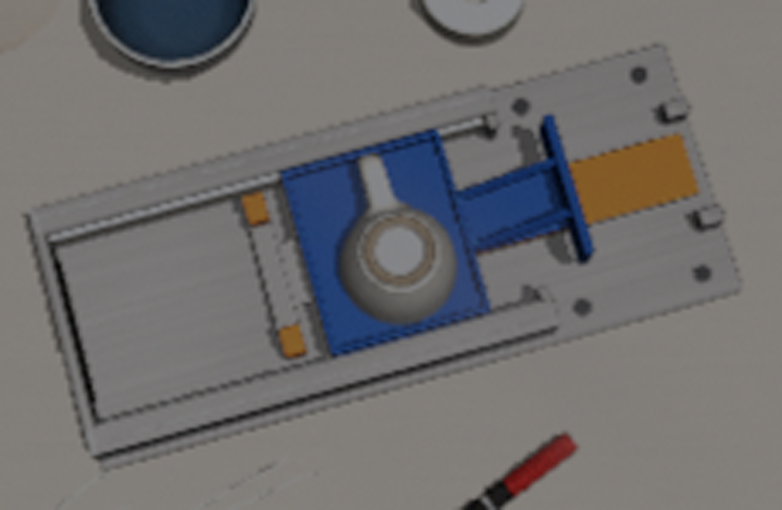

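```bash
cat > pose.py <<'E'
import numpy as np, cv2
from scipy.optimize import least_squares
from rig import arm
c=arm.get_calibration("top");K=c["intrinsics"];W=np.linalg.inv(c["cam_to_world"])
def proj(P):
    q=(W[:3,:3]@P.T).T+W[:3,3]; q=q@K.T; return q[:,:2]/q[:,2:]
def R2w(p,P):
    s,k=np.sin(p[2]),np.cos(p[2]);P=np.atleast_2d(P)
    return np.c_[p[0]+k*P[:,0]-s*P[:,1],p[1]+s*P[:,0]+k*P[:,1],P[:,2]]
full=lambda u:np.array(u)/3.4+[210,165]-0.35
obs=[((662,45),(-245,-75,6)),((741,290),(-245,75,6)),((682,136),(-234,-18,24)),((698,193),(-234,18,24)),
((30,212),(126,-70,40)),((92,455),(126,70,40)),((255,208),(6,-38,36)),((291,341),(6,38,36))]
U=np.array([full(o[0]) for o in obs]);M=np.array([o[1] for o in obs])/1e3
r=least_squares(lambda p:(proj(R2w(p,M))-U).ravel(),[0.45,0.05,1.6],loss="soft_l1")
print(r.x,np.degrees(r.x[2]));print((proj(R2w(r.x,M))-U).round(1).tolist())
np.save("pose.npy",r.x)
# plate top ends (rear edge), deck corners at rim top: solve runway x,y at given z
for u,z in [((556,117),.062),((592,258),.062),((283,172),.042),((436,130),.042),((333,355),.042),((490,312),.042)]:
    s=least_squares(lambda a:(proj(R2w(r.x,[[a[0],a[1],z]]))-full(u)).ravel(),[-.1,0]).x
    print(u,(s*1e3).round(1))
E
python3 pose.py
```

```text
[0.53979538 0.09786025 1.8211725 ] 104.34549788762058
[[0.5, -0.5], [0.7, 0.4], [-0.6, -0.8], [0.4, 0.3], [-0.8, -0.6], [-0.6, 0.8], [0.1, 0.2], [0.2, -0.0]]
(556, 117) [-163.6  -37.3]
(592, 258) [-159.7   42.1]
(283, 172) [-14.  -52.4]
(436, 130) [-101.2  -52.5]
(333, 355) [-13.4  52.2]
(490, 312) [-101.3   52.7]
```

```bash
cat > h.py <<'E'
import numpy as np
from rig import arm
p=np.load("pose.npy"); s,k=np.sin(p[2]),np.cos(p[2])
X=np.array([k,s,0]);Y=np.array([-s,k,0]);D=np.array([0,0,-1.])
def R(sg): return np.c_[np.cross(sg*Y,D),sg*Y,D]
def T(x,z,y=0): return np.array([p[0],p[1],0])+x*X+y*Y+np.array([0,0,z])
def rep(m=""):
    f=arm.current_force(); e=arm.current_ee_pos(); d=e-T(0,0)
    print(m,"t%.2f"%arm.current_t(),"rx %.1f ry %.1f z %.1f"%(d@X*1e3,d@Y*1e3,e[2]*1e3),"F along %.1f side %.1f up %.1f"%(f@X,f@Y,f[2]))
E
python3 - <<'E'
from h import *
import cv2
q0=np.array(arm.current_joint_positions())
for sg in (1,-1): print(sg,arm.solve_ik(T(-.203,.09),R(sg)),arm.solve_ik(T(-.05,.012),R(sg)))
sg=min((1,-1),key=lambda g:abs(np.array(arm.solve_ik(T(-.203,.09),R(g)))-q0).max())
arm.grip(0.0); rep("grip")
arm.move_to(T(-.203,.10),R(sg)); rep("above")
arm.move_l(T(-.203,.04),feed=.1); rep("low")
print(arm.current_width(),sg); open("sg","w").write(str(sg))
cv2.imwrite("pics/top1.png",cv2.resize(arm.snapshot("top")[150:310,200:440,::-1],None,fx=3.3,fy=3.3))
cv2.imwrite("pics/w1.png",arm.snapshot("wrist")[:,:,::-1])
E
```

```text
1 [-1.52228580e+01  3.42563392e+01  8.85158569e+01 -2.54444375e-14
  5.72278040e+01  1.50431644e+02] [-1.05730615e+00  3.84333741e+01  9.78878061e+01 -2.54444375e-14
  4.36788198e+01  1.64597196e+02]
-1 [-1.52228580e+01  3.42563392e+01  8.85158569e+01 -2.54444375e-14
  5.72278040e+01 -2.95683559e+01] [-1.05730615e+00  3.84333741e+01  9.78878061e+01 -2.54444375e-14
  4.36788198e+01 -1.54028040e+01]
grip t1.47 rx 533.8 ry 165.4 z 213.9 F along 0.0 side -0.1 up 0.1
above t4.16 rx -202.3 ry -0.4 z 100.1 F along -0.2 side -0.4 up 1.0
low t4.91 rx -203.1 ry -0.3 z 40.3 F along 0.1 side 0.7 up -0.1
0.000734429405385933 -1
```

View pics/w1.png

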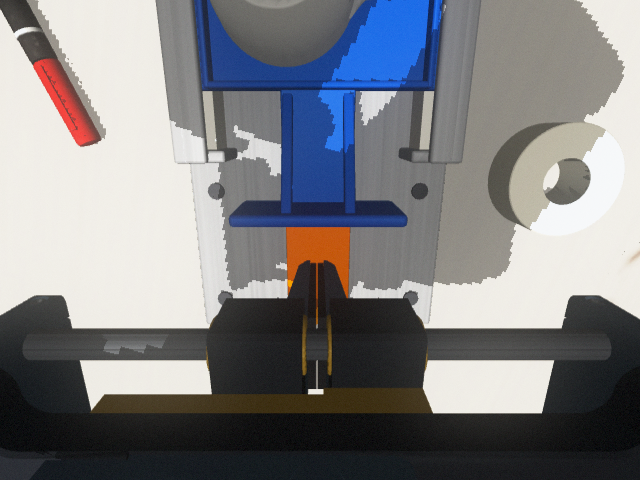

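The wrist view shows the closed fingertips at about (317,265), centred on the orange bar (287–350). The push plate is ahead at row 225 and the path is clear, so I'll press in steps while reading the force.

Run:
```python
from h import *
for z in (.025,.021,.017,.015,.0135,.0125):
    arm.move_l(T(-.203,z),feed=.05); arm.sleep(.1); rep(str(z))
    if arm.current_force()[2]>15: break
```

```text
0.025 t5.56 rx -203.0 ry 0.1 z 25.0 F along 1.0 side -0.3 up -0.2
0.021 t5.91 rx -203.1 ry -0.2 z 21.2 F along -0.9 side -1.4 up 4.5
0.017 t6.26 rx -203.1 ry -0.2 z 17.3 F along -1.0 side -0.9 up 5.4
0.015 t6.61 rx -203.1 ry -0.2 z 15.3 F along 0.2 side -0.7 up 6.5
0.0135 t6.96 rx -203.1 ry -0.2 z 13.9 F along -0.1 side -0.9 up 8.3
0.0125 t7.31 rx -203.1 ry -0.2 z 12.9 F along 0.7 side -0.0 up 8.9
```

Run:
```python
from h import *
import cv2
arm.move_l(T(-.203,.0117),feed=.05); rep("down")
arm.move_l(T(-.170,.0117),feed=.02); rep("contact")
for x in (-.14,-.11,-.08):
    arm.move_l(T(x,.0117),feed=.035); rep(str(x))
    if arm.current_ee_pos()[2]>.0145 or abs(arm.current_force()@X)>12: print("STOP");break
cv2.imwrite("pics/top2.png",cv2.resize(arm.snapshot("top")[150:310,200:440,::-1],None,fx=3.3,fy=3.3,interpolation=cv2.INTER_CUBIC))
```

```text
down t7.56 rx -203.1 ry -0.2 z 12.2 F along -0.2 side 0.0 up 9.5
contact t9.36 rx -171.0 ry -0.8 z 12.3 F along -6.7 side -0.8 up 6.6
-0.14 t10.37 rx -140.7 ry -0.8 z 12.3 F along -4.3 side -1.4 up 7.0
-0.11 t11.38 rx -110.6 ry -0.8 z 12.3 F along -3.5 side -0.4 up 8.3
-0.08 t12.38 rx -80.6 ry -0.7 z 12.3 F along -3.6 side -1.4 up 8.6
```

View pics/top2.png

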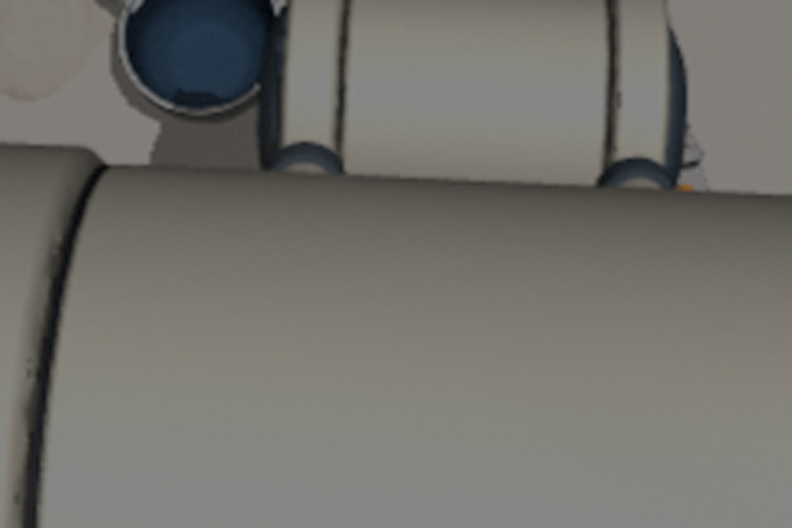

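The arm hides the runway in the top view, so I'll use the wrist camera, which sees the plate and deck.

Run:
```python
from h import *
import cv2
c=arm.get_calibration("wrist"); np.savez("w2.npz",K=c["intrinsics"],C=c["cam_to_world"])
cv2.imwrite("pics/w2.png",arm.snapshot("wrist")[:,:,::-1]); rep()
W=np.linalg.inv(c["cam_to_world"])
def px(P): q=c["intrinsics"]@(W[:3,:3]@P+W[:3,3]); return (q[:2]/q[2]).round(1)
for n,x,y,z in [("plate top rear",-.062,0,.062),("deck rear rim",.0,0,.042),("tooth",.0,.038,.024),("tooth",0,-.038,.024),("wall rear",-.136,.062,.04)]: print(n,px(T(x,z,y)))
print([(d,px(T(d,.062)).tolist()) for d in (-.07,-.066,-.062,-.058,-.054)])
```

```text
t12.48 rx -80.5 ry -0.7 z 12.2 F along -4.8 side -1.1 up 9.2
plate top rear [316.5 304.6]
deck rear rim [316.5 136.3]
tooth [229.6 135.4]
tooth [403.3 135.5]
wall rear [194.3 414.6]
[(-0.07, [316.5, 322.9]), (-0.066, [316.5, 313.8]), (-0.062, [316.5, 304.6]), (-0.058, [316.5, 295.2]), (-0.054, [316.6, 285.6])]
```

View pics/w2.png

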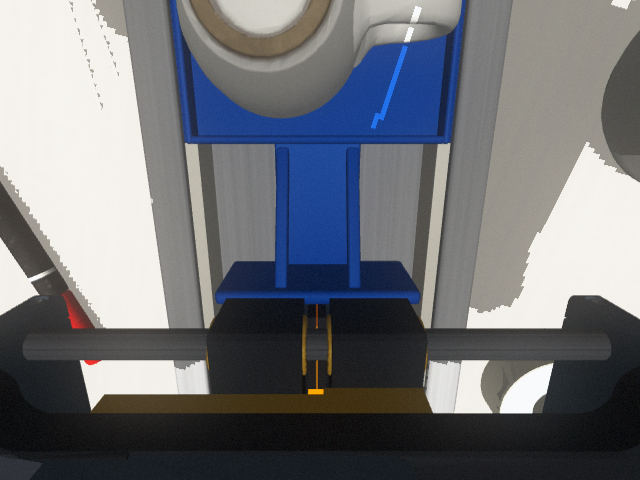

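The wrist view shows the plate's rear top edge at row ~303 and the deck's rear rim at row ~142. That puts the carrier at runway x ≈ 43 mm with the cup standing. I need about 24 mm more.

Run:
```python
from h import *
import cv2
arm.move_l(T(-.0555,.0117),feed=.025); arm.sleep(.2); rep("pushed")
c=arm.get_calibration("wrist");W=np.linalg.inv(c["cam_to_world"])
def px(P): q=c["intrinsics"]@(W[:3,:3]@P+W[:3,3]); return (q[:2]/q[2]).round(1)
cv2.imwrite("pics/w3.png",arm.snapshot("wrist")[:,:,::-1])
print([(d,px(T(d,.062))[1]) for d in (-.045,-.041,-.037,-.033)],[(d,px(T(d,.042))[1],px(T(d,.036))[1]) for d in (.012,.016,.02,.024,.028)])
print("teeth",[px(T(x,.024,y)).tolist() for x in (0,.012) for y in (-.038,.038)])
```

```text
pushed t13.82 rx -56.2 ry -0.7 z 12.3 F along -4.5 side -0.2 up 8.1
[(-0.045, np.float64(321.6)), (-0.041, np.float64(312.4)), (-0.037, np.float64(303.2)), (-0.033, np.float64(293.8))] [(0.012, np.float64(168.6), np.float64(167.0)), (0.016, np.float64(158.3), np.float64(157.1)), (0.02, np.float64(147.9), np.float64(147.1)), (0.024, np.float64(137.3), np.float64(136.9)), (0.028, np.float64(126.5), np.float64(126.6))]
teeth [[399.4, 190.8], [233.5, 190.8], [401.3, 164.2], [231.6, 164.2]]
```

View pics/w3.png

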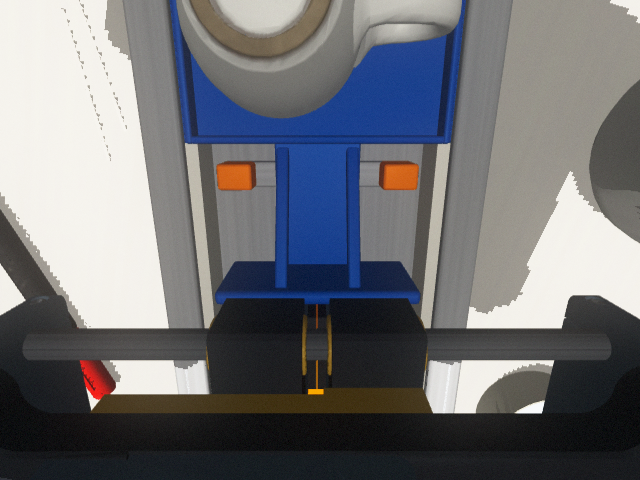

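The wrist view shows both orange teeth clear behind the deck. Their front edges are at row ~164 and the deck's rear edge is at row 142, leaving about 10 mm. I'll back off the plate a little with the bar still down, then lift straight up.

Run:
```python
from h import *
import cv2
arm.move_l(T(-.065,.0117),feed=.03); rep("backed")
arm.move_l(T(-.065,.030),feed=.03); rep("up")
arm.move_l(T(-.070,.15),feed=.12); rep("clear")
c=arm.get_calibration("wrist");W=np.linalg.inv(c["cam_to_world"])
def px(P): q=c["intrinsics"]@(W[:3,:3]@P+W[:3,3]); return (q[:2]/q[2]).round(1)
print("teeth rear up/down",[px(T(0,z,y)).tolist() for z in (.036,.024) for y in (-.038,.038)])
cv2.imwrite("pics/w4.png",arm.snapshot("wrist")[:,:,::-1])
arm.move_l(T(-.25,.20),feed=.15); arm.sleep(.3); rep("away")
cv2.imwrite("pics/s4.png",cv2.resize(arm.snapshot("scene")[170:340,190:430,::-1],None,fx=3.3,fy=3.3,interpolation=cv2.INTER_CUBIC))
```

```text
backed t14.33 rx -64.8 ry -0.1 z 12.2 F along 3.4 side 0.8 up 12.3
up t15.09 rx -65.0 ry 0.2 z 29.8 F along -1.5 side -0.3 up -0.4
clear t16.24 rx -69.9 ry 0.4 z 149.3 F along -0.2 side 0.0 up -0.2
teeth rear up/down [[366.2, 146.9], [270.0, 146.8], [364.3, 146.2], [271.9, 146.1]]
away t17.98 rx -249.7 ry -0.0 z 200.0 F along -0.3 side 0.1 up -0.3
```

View pics/w4.png

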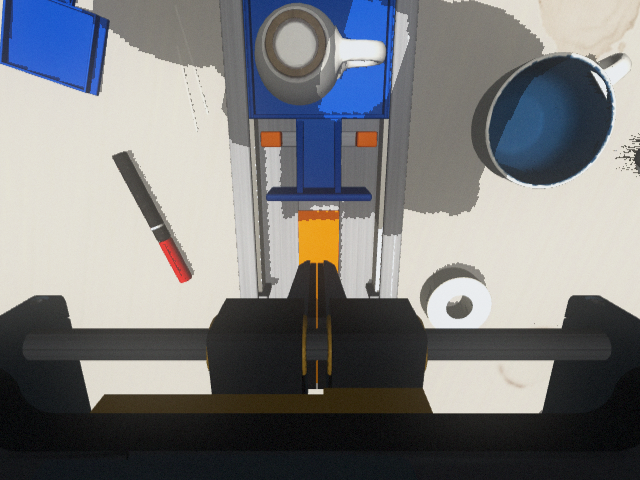

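View pics/s4.png

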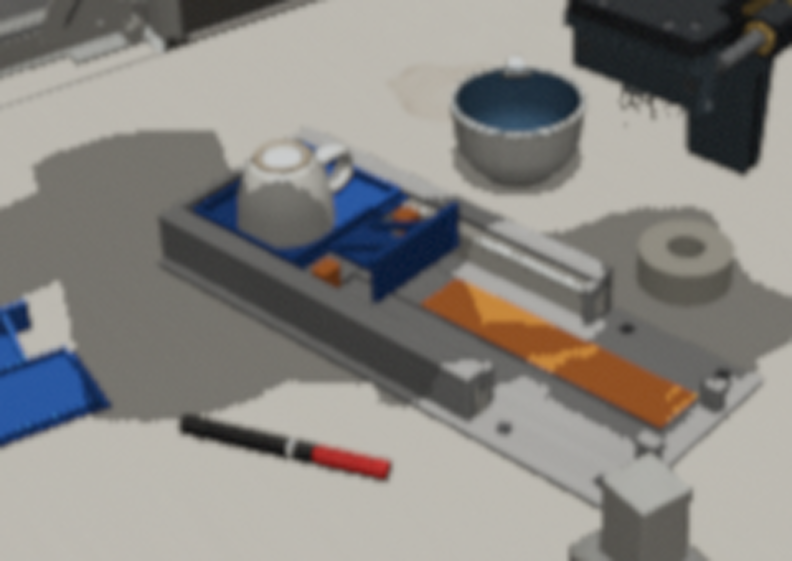

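The wrist view shows the teeth at (271,139) and (367,139), behind the deck edge at row 119. In the scene view the bar is up, the teeth stand at (325,270) and (405,220), the cup is standing, and the bystanders are where they were. I'll hand it in.

```bash
python3 -c "
from rig import arm
print(arm.sign_off())"
```

```text
the job is handed in; nothing more can be done
None
```

Job handed in at about 18 s: the carrier is past the teeth at about runway x = 67 mm, the bar has sprung back up with the teeth standing behind it, the cup is still upright, the mug, roll and marker look undisturbed, and the arm is clear.

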